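# Set and lock a music-box cylinder on its indexing spindle

### The job

On the vise, push the three-armed wheel round until its long arm points straight at the needle of the index stand. Only then push the clamp lever round, away from the wheel, fully to its stop to lock the setting, and leave the wheel pointing at the needle. Push on the arms only: do not touch the pinned cylinder, do not lift the wheel, and leave the loose parts around the vise where they stand.

Things in the scene. Friction and masses are not known exactly. Their poses are not given: they have to be found in the camera images.
- hub (a point): Centre of the three-armed steel wheel, on its vertical axis, at mid-height of its arms, 155 mm above the table. It sits on the upright pinned cylinder in the vise. Hub 34 mm across. Three straight level arms 120 degrees apart, 10 mm wide and high: one long, reaching 95 mm from the axis (last 8 mm a thin nib), two short, reaching 62 mm.
- pointer_tip (a point): The outer end of the wheel's long arm, 95 mm from the axis, 155 mm above the table; its x axis points outward along the long arm.
- wheel (a joint): Turn of the wheel about its vertical axis, rad, anticlockwise from above positive: the angle of the long arm from the vise's own x axis. Turns either way, no stop within half a turn of the start, and stays where it is left: friction 0.08 N m, no spring.
- index_tip (a point): Point of the fixed index stand's level needle, 105 mm from the wheel's axis, 155 mm above the table, aimed at the axis (its x axis points outward from the axis). When the long arm points at it their ends are 10 mm apart. It is carried by an 8 mm upright rod 23 mm further out, with a 16 mm head, top 162 mm above the table, on a 44 mm iron foot.
- clamp (a joint): Turn of the clamp lever about its vertical post, rad, anticlockwise from above positive: 0 loose (lever along the vise's -x, roughly towards the robot), 1.3 its hard stop, locked (lever pointing away from the wheel). Starts at 0 to 0.3. Stays where left: friction 0.06 N m, no spring. Only friction, not the clamp, keeps the wheel in place.
- clamp_pivot (a point): On the axis of the clamp lever, at lever height (137 mm above the table); 170 mm from the wheel's axis, on the right of the vise seen from the robot. The hub of the lever is 30 mm in diameter with its top 147 mm (cap 153 mm) above the table.
- clamp_knob (a point): Centre of the 20 mm black ball at the end of the clamp lever, 78 mm from the pivot, 137 mm above the table. The lever is a 9 mm round steel rod.
- vise: Cast-iron vise with brass jaws, fixed. Origin on the table under the wheel's axis; x away from the robot (within 0.3 rad), y left along its screw. Base 100 x 150 mm; jaws, screw and tommy bar stay under 95 mm height, so the air under the arms is free from 100 mm up, from 25 to 90 mm off the axis.
- cylinder: The pinned brass cylinder below the wheel, upright, 36 mm in diameter (pins stand out 2 mm), from 101 to 145 mm above the table; it turns with the wheel. Fragile pins: not to be touched. Origin on the table under its axis.
- spindle (a joint): How far wheel and cylinder have been drawn up out of the vise's bush, m. 0 = seated. Only their weight (about 0.6 kg) and slight friction keep them down; must stay seated.
- barrel: Bystander: loose blued steel spring barrel, 60 mm across, 26 mm high, origin at the centre of its underside.
- arbor_a: Bystander: loose brass winding arbor standing on its 30 mm flange, 58 mm high, origin at the centre of its underside.
- arbor_b: Bystander: the other brass winding arbor, the same size.
- dish: Bystander: loose white porcelain dish, 80 mm across, 22 mm high, origin at the centre of its underside.
Things that resemble listed ones, but are neither listed nor needed, are in the scene too. What is meant by the part that bears index_tip is not blue, and is the smaller of those in its own colour.

How it is judged:
By the outcome, as a careful person would: the job done as asked, in the order asked, and still so for the second after the job is handed in, with the robot touching nothing.
It also fails if it takes over 72 s, if anything falls off the work surface, if the arm or the gripper's body presses on something with over 40 N, if the wrist force passes 120 N, or if a joint passes its speed limit or range.

### The arm

A 6-joint arm with a two-finger parallel gripper is mounted at the origin on the work surface. World frame = base frame: x ahead of the robot, y to its left, z up, the work surface at z = 0. Lengths are in m, angles in rad, forces in N, time in s.
With the tool pointing down it reaches from about 0.35 to 0.875 m from the base axis. Payload 4.2 kg.
Tool frame: the origin (TCP) lies at the very end of the fingers, on their centre line; the grasp point (between the pads) lies 19 mm behind it (bot.grip_point_offset is the distance from the TCP to the grasp point, in m); z points along the fingers, y is the line along which they close (so a half turn about z gives the same grasp; the last joint's range is limited). The gripper opens to 87 mm and grips with 3 to 60 N. Pads are 19 mm wide; open, the fingers measure 117 mm over their backs; the gripper's body (75 mm by 190 mm) begins 51 mm behind the grasp point.
Start: joints at [1.503, 0.385, 0.008, 0, -1.194, -0.259], TCP at [0.201, 0.592, 0.223] pointing down, gripper open.
Joint ranges: [-3.14, 3.14], [-1.21, 2.06], [-1.07, 1.41], [-3.16, 2.05], [-2.99, -0.16], [-3.1, 3.1]. Speed limits (rad/s): [2.79, 2.79, 3.14, 3.14, 3.14, 3.14].

### API

Orientations are given as a 3x3 rotation matrix whose columns are the frame's x, y, z axes.
In Python, from bench import bot, gripper_to, ik, cams, close_job, models, monitor gives the robot as it stands. Calls block until the motion is done:
- bot.move_pose(position, orientation): joint-space move of the TCP to a pose.
- bot.move_linear(position, rot=None, speed=0.15): straight line of the TCP; rot=None keeps the orientation; speed is the mean speed in m/s.
- bot.movej(angles): joint-space move.
- gripper_to(opening): finger opening in m; the grip force is fixed at half the most; returns when the fingers have stopped.
- bot.dwell(seconds).
- ik(position, orientation): joint angles nearest the present ones, or None.
- cams.read_camera(name): name is "scene" or "top" or "wrist"; returns the picture (480x640x3 uint8, red, green, blue); there is no depth.
- cams.calibration(name): a dict with "mtx" (3x3 intrinsics, pixels), "rvec" (rotation vector, rad) and "tvec" (3), from world to camera coordinates, as OpenCV has them. Camera axes: x right, y down, z forward; pixel columns grow to the right and rows downward; lengths in m; the calibration is good to about 2 mm. A picture is of the moment at which its call begins: read the wrist's pose just before it. calibration takes no time and is no camera call; for the wrist camera it gives the pose at the moment of the call.
A pose or a line that the arm cannot do raises bot.PlanningError and nothing moves.
- close_job(): hands the job in; it is judged then, once.
Trained networks look in the newest picture that a camera, given by its name, has taken for a name from the list of things; names that differ only in an ending like _2 or _b are one class to them, and where a whole thing is asked for, a point or a joint stands for the part that bears it (a point fixed in the world has none). Each returns a list of dicts, best first, with "conf" (0 to 1); they miss things now and then, are a little off and sometimes report something else, mostly with a low value. They report only what shows in the picture. A call takes as long as a camera call. They do not tell look-alikes from the thing itself.
- models.masks_of(query, camera): "mask" (480x640 bool, what is visible of it) and "bbox" ([left, top, right, bottom] in pixels, round what is visible of it).
Readings, each from a call of its own:
- monitor.read_time(): time.
- monitor.read_joint_pos(): joint angles.
- monitor.read_qvel(): joint speeds.
- monitor.read_joint_torque(): joint torques, N m.
- monitor.read_tcp_pos(): TCP position.
- monitor.read_eef_rot(): TCP orientation.
- monitor.read_contact_force(): force on the tool from outside, world axes, zero at the start.
- monitor.read_moment(): the same for the moment, N m.
- monitor.read_grip_width(): finger opening in m.
- monitor.read_gripper_force(): force on a finger pad.
Only numpy, scipy, OpenCV 4.12 (cv2) and the standard library are available. Lean on these libraries where they do the work, as an engineer would, in place of code of your own. Each camera call takes 0.05 s, during which the arm holds its last target. There are 200 camera calls.

## Working session

There is one attempt and no reset: what is moved stays moved. The work goes in short steps, each a Python script; the robot and the scene stay as the last script left them, time stands still between calls to the robot, and variables do not carry over. Pictures are saved under pics/ and viewed, at most 10 in all, crops included, and the job is handed in when it is done.

```bash
ls; mkdir -p pics
python3 - <<'E'
from bench import bot,cams,models,monitor
import cv2,numpy as np
for c in("scene","top"):
    im=cams.read_camera(c); cv2.imwrite(f"pics/{c}0.png",im[:,:,::-1])
    k=cams.calibration(c); R=cv2.Rodrigues(k["rvec"])[0]; print(c,k["mtx"].tolist(),(-R.T@k["tvec"].ravel()).round(3),R.round(2).tolist())
    for q in("hub","index_tip","clamp","clamp_knob","vise","pointer_tip","barrel","dish","arbor_a"):
        print(q,[(round(d["conf"],2),[int(v) for v in d["bbox"]]) for d in models.masks_of(q,c)])
print(monitor.read_time())
E
```

```text
pics
scene [[554.3459565727293, 0.0, 316.3708359352288], [0.0, 554.3459565727293, 232.15271835026417], [0.0, 0.0, 1.0]] [0.801 0.556 0.846] [[-0.85, 0.52, 0.01], [0.41, 0.68, -0.6], [-0.32, -0.51, -0.8]]
hub [(0.66, [251, 171, 338, 234])]
index_tip [(0.94, [217, 238, 247, 307]), (0.81, [185, 184, 217, 255]), (0.66, [323, 129, 354, 227])]
clamp [(0.9, [249, 121, 294, 148])]
clamp_knob [(0.75, [242, 122, 296, 148])]
vise []
pointer_tip [(0.72, [248, 171, 336, 228])]
barrel [(0.62, [189, 178, 218, 205]), (0.62, [353, 235, 369, 258])]
dish [(0.67, [284, 332, 338, 376])]
arbor_a [(0.62, [361, 304, 375, 330]), (0.61, [351, 237, 371, 259])]
top [[542.5921944787259, 0.0, 321.6973950861764], [0.0, 542.5921944787259, 246.75706361135838], [0.0, 0.0, 1.0]] [0.368 0.084 1.17 ] [[-0.0, -1.0, 0.01], [-0.99, -0.0, -0.13], [0.13, -0.01, -0.99]]
hub [(0.87, [303, 193, 369, 256])]
index_tip [(0.8, [312, 157, 335, 188]), (0.64, [340, 281, 365, 310]), (0.56, [375, 160, 400, 194])]
clamp [(0.87, [420, 235, 441, 287]), (0.42, [315, 156, 336, 191])]
clamp_knob [(0.92, [422, 235, 438, 282])]
vise [(0.88, [283, 193, 439, 285])]
pointer_tip [(0.72, [302, 194, 375, 255])]
barrel [(0.62, [420, 190, 449, 219])]
dish [(0.84, [230, 183, 262, 219]), (0.53, [303, 196, 371, 253])]
arbor_a [(0.51, [246, 253, 260, 262]), (0.46, [299, 281, 319, 298])]
1.0
```

Run:
```python
import cv2
a=cv2.imread("pics/top0.png")[140:330,210:470]; cv2.imwrite("pics/topc.png",cv2.resize(a,None,fx=3,fy=3,interpolation=cv2.INTER_CUBIC))
a=cv2.imread("pics/scene0.png")[100:390,160:420]; cv2.imwrite("pics/scenec.png",cv2.resize(a,None,fx=2,fy=2,interpolation=cv2.INTER_CUBIC))
```

```text
(no output)
```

View pics/topc.png

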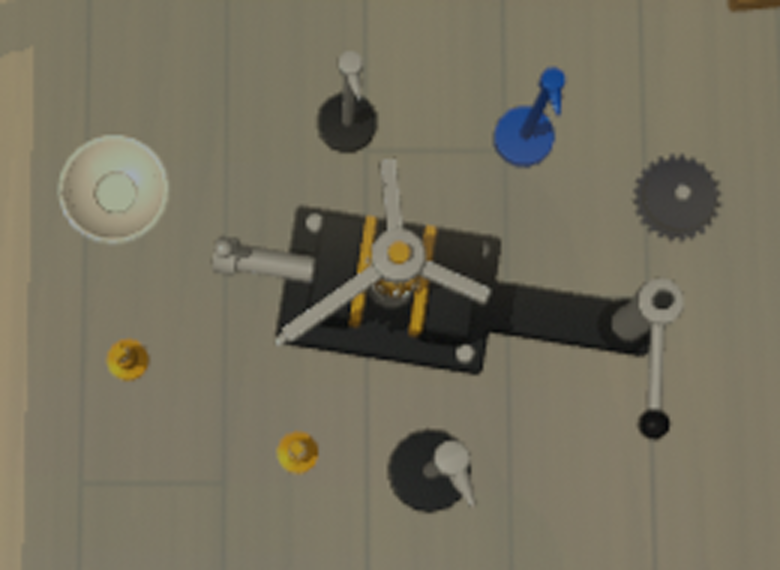

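View pics/scenec.png

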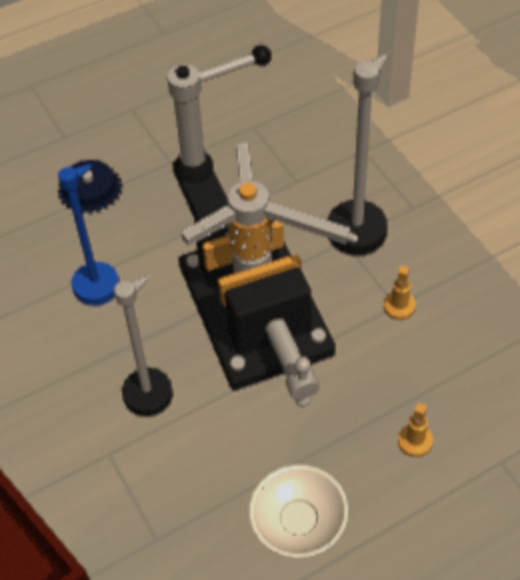

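Top view, full-image pixels. The wheel hub is at about (343,224). Its long arm points down-left to (303,254), and the short arms end at (340,194) and (373,239). The clamp pivot is at about (430,240) and the knob at (428,282).

There are three candidate stands:
- **Blue:** head at (394,167). Excluded by its colour.
- **Grey, near:** foot at (353,297), about 27 px across. This is the larger grey one.
- **Grey, far:** foot at (326,181), about 19 px, which is close to 44 mm. It is the smaller grey one and its needle aims at the axis, so this is the one meant.

The crop confirms this. Next I'll compute positions.

```bash
cat > h.py <<'E'
from bench import bot,gripper_to,ik,cams,close_job,models,monitor
import cv2,numpy as np
def P(k):
    return k["mtx"]@np.hstack([cv2.Rodrigues(k["rvec"])[0],np.reshape(k["tvec"],(3,1))])
def ray(k,uv,z):
    R=cv2.Rodrigues(k["rvec"])[0]; c=-R.T@np.ravel(k["tvec"])
    d=R.T@np.linalg.inv(k["mtx"])@np.array([*uv,1.]); return c+d*(z-c[2])/d[2]
def proj(k,p):
    return cv2.projectPoints(np.float64(p).reshape(-1,1,3),k["rvec"],k["tvec"],k["mtx"],None)[0][:,0]
def tool(a):  # pointing down, tool x axis at world angle a
    c,s=np.cos(a),np.sin(a); return np.array([[c,s,0],[s,-c,0],[0,0,-1.]])
def ang(p,q): return np.arctan2(q[1]-p[1],q[0]-p[0])
E
python3 - <<'E'
from h import *
kt=cams.calibration("top"); ks=cams.calibration("scene")
T=lambda x,y:(210+x/3,140+y/3); S=lambda x,y:(160+x/2,100+y/2)
pts=dict(hubtop=(T(398,250),S(248,190)),ptip=(T(280,341),S(356,239)),sh1=(T(389,160),S(243,146)),sh2=(T(489,297),S(186,239)),
 itip=(T(360,97),S(147,280)),ihead=(T(349,62),S(125,290)),bighead=(T(452,456),S(367,75)),bigtip=(T(473,503),S(386,57)),pivot=(T(661,299),S(183,73)),knob=(T(653,425),S(262,54)),bluehead=(T(552,79),S(70,175)))
for n,(a,b) in pts.items():
    X=cv2.triangulatePoints(P(kt),P(ks),np.float64(a),np.float64(b)).ravel(); X=X[:3]/X[3]
    print(n,X.round(3),ray(kt,a,.137 if n in("pivot","knob") else .155).round(3))
kw=cams.calibration("wrist"); R=cv2.Rodrigues(kw["rvec"])[0]; c=-R.T@np.ravel(kw["tvec"])
Rt=np.array(monitor.read_eef_rot()); print("cam in tool",(Rt.T@(c-monitor.read_tcp_pos())).round(3),(Rt.T@R.T).round(2).tolist(),kw["mtx"][0],Rt.round(2).tolist())
E
```

```text
hubtop [0.54  0.037 0.171] [0.544 0.036 0.155]
ptip [0.485 0.111 0.152] [0.486 0.11  0.155]
sh1 [0.566 0.056 0.258] [0.602 0.041 0.155]
sh2 [ 0.548 -0.045  0.018] [ 0.514 -0.021  0.155]
itip [0.644 0.06  0.149] [0.643 0.06  0.155]
ihead [0.664 0.067 0.159] [0.666 0.067 0.155]
bighead [0.41  0.008 0.208] [0.414 0.003 0.155]
bigtip [ 0.383 -0.004  0.205] [ 0.385 -0.01   0.155]
pivot [ 0.513 -0.131  0.148] [ 0.515 -0.134  0.137]
knob [ 0.434 -0.126  0.137] [ 0.434 -0.126  0.137]
bluehead [ 0.653 -0.062  0.158] [ 0.655 -0.063  0.155]
cam in tool [ 0.081  0.001 -0.162] [[0.0, -0.96, -0.3], [1.0, 0.0, -0.0], [0.0, -0.3, 0.96]] [398.56605654   0.         323.96357582] [[0.95, -0.32, -0.0], [-0.32, -0.95, -0.0], [-0.0, 0.0, -1.0]]
```

Run:
```python
from h import *
bot.move_pose([.548,.039,.30],tool(.22))
k=cams.calibration("wrist"); im=cams.read_camera("wrist"); cv2.imwrite("pics/w1.png",im[:,:,::-1])
for n,p in dict(hub=(.541,.037,.155),ptip=(.485,.111,.155),itip=(.643,.06,.155)).items(): print(n,proj(k,p).round(0))
for q in("hub","index_tip"): print(q,[(round(d["conf"],2),[int(v) for v in d["bbox"]]) for d in models.masks_of(q,"wrist")])
print(monitor.read_time(),monitor.read_tcp_pos())
```

```text
hub [[324. 227.]]
ptip [[222. 271.]]
itip [[324.  88.]]
hub [(0.72, [219, 147, 387, 277])]
index_tip [(0.95, [296, 273, 346, 410]), (0.68, [301, 41, 343, 93]), (0.64, [415, 90, 504, 138]), (0.24, [482, 270, 517, 328]), (0.21, [491, 143, 549, 201])]
3.4917 [0.54799867 0.03959881 0.29986224]
```

View pics/w1.png

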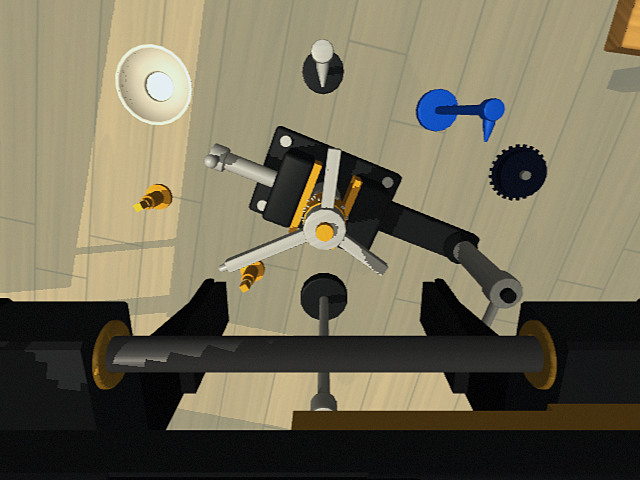

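The wrist view agrees with the estimates: hub (324,229), long-arm tip (221,270), needle tip (324,88). One enlarged crop will sharpen these.

Run:
```python
import cv2
a=cv2.imread("pics/w1.png")[35:285,205:395]; a=cv2.resize(a,None,fx=2.4,fy=2.4,interpolation=cv2.INTER_CUBIC); cv2.imwrite("pics/w1c.png",a)
```

```text
(no output)
```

View pics/w1c.png

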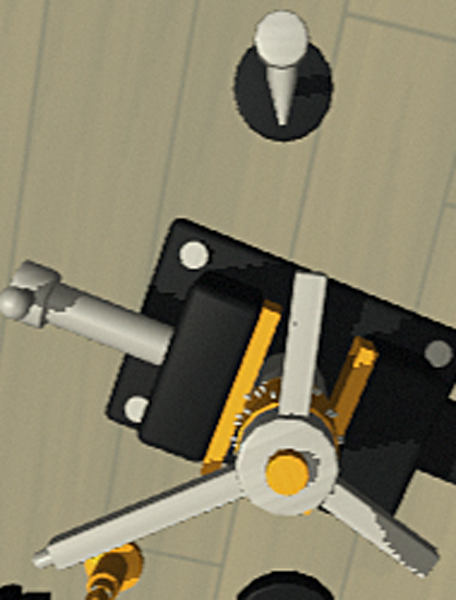

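Run:
```python
from h import *
from scipy.optimize import least_squares
k=cams.calibration("wrist"); W=lambda x,y:np.array([205+x/2.4,35+y/2.4])-.3
obs=np.array([W(37,559),W(311,274),W(432,563)])
def pts(p):
    return [[p[0]+r*np.cos(p[2]+o),p[1]+r*np.sin(p[2]+o),z] for r,o,z in((.095,0,.155),(.062,-2*np.pi/3,.160),(.062,2*np.pi/3,.160))]
s=least_squares(lambda p:(proj(k,pts(p))-obs).ravel(),[.541,.037,2.2]); print(s.x,np.degrees(s.x[2]),s.fun.round(1))
it=ray(k,W(283,124),.155); ih=ray(k,W(281,39),.162); ht=[ray(k,W(287,466),z) for z in(.165,.170)]
print(it,ih,ht); h=s.x[:2]
print("dist",np.hypot(*(it[:2]-h)),np.degrees(ang(h,it)),np.degrees(ang(h,ih)),np.degrees(ang(it,ih)))
E=None
# reach check of the arc
for a in np.radians([132,110,90,60,30,12]):
    p=[h[0]+.06*np.cos(a),h[1]+.06*np.sin(a),.146]
    for o in(0,np.pi): 
        q=ik(p,tool(a+o)); print(round(np.degrees(a)),o>0,None if q is None else np.round(q,2))
```

```text
[0.54238833 0.03677585 2.19748458] 125.9065919821257 [-1.2  1.   0.3 -1.9  0.9  1.4]
[0.64354125 0.06109883 0.155     ] [0.66536503 0.06655914 0.162     ] [array([0.54213356, 0.03698718, 0.165     ]), array([0.54356803, 0.03731415, 0.17      ])]
dist 0.10403615038748161 13.520515377891705 13.61412528913244 14.047032761989534
132 False [ 0.48  0.26 -0.38  0.   -0.93 -2.89]
132 True [ 0.48  0.26 -0.38  0.   -0.93  0.25]
110 False [ 0.48  0.3  -0.33  0.   -0.94  3.01]
110 True [ 0.48  0.3  -0.33  0.   -0.94 -0.13]
90 False [ 0.47  0.33 -0.28  0.   -0.96  2.67]
90 True [ 0.47  0.33 -0.28  0.   -0.96 -0.47]
60 False [ 0.43  0.37 -0.22  0.   -0.98  2.18]
60 True [ 0.43  0.37 -0.22  0.   -0.98 -0.96]
30 False [ 0.38  0.4  -0.17  0.   -1.    1.71]
30 True [ 0.38  0.4  -0.17  0.   -1.   -1.43]
12 False [ 0.35  0.41 -0.16  0.   -1.01  1.43]
12 True [ 0.35  0.41 -0.16  0.   -1.01 -1.71]
```

```bash
cat >> h.py <<'E'
H=np.array([.5424,.0369])
def at(deg,z=.146,r=.06):
    a=np.radians(deg); return [H[0]+r*np.cos(a),H[1]+r*np.sin(a),z],tool(a+np.pi)
E
python3 - <<'E'
from h import *
gripper_to(.034)
p,R=at(126.3,.25); bot.move_pose(p,R)
bot.move_linear(at(126.3)[0],speed=.12); print("down",monitor.read_contact_force(),monitor.read_time())
gripper_to(.018); print(monitor.read_grip_width())
F=0
for d in np.linspace(126.3,13.6,13)[1:]:
    p,R=at(d); bot.move_linear(p,R,speed=.06); f=np.linalg.norm(monitor.read_contact_force()); F=max(F,f)
    if f>25: print("high",d,f); break
print(F,monitor.read_tcp_pos(),monitor.read_time())
E
```

```text
down [-1.23743474  0.04819494 -0.03325431] 6.775
0.018333641475753223
1.5241180164035275 [0.60071052 0.051199   0.1460543 ] 11.2
```

Run:
```python
from h import *
gripper_to(.012); print(monitor.read_grip_width(),monitor.read_gripper_force(),monitor.read_contact_force())
gripper_to(.034); bot.move_linear(at(13.6,.25)[0],speed=.12)
bot.move_pose([.548,.039,.30],tool(.22))
k=cams.calibration("wrist"); im=cams.read_camera("wrist")
a=im[35:285,205:395,::-1]; cv2.imwrite("pics/w2c.png",cv2.resize(a,None,fx=2.4,fy=2.4,interpolation=cv2.INTER_CUBIC))
print(monitor.read_time())
```

```text
0.01209795038647547 0.6290061213076115 [ 0.57171365  1.64668457 -0.62241627]
16.0333
```

View pics/w2c.png

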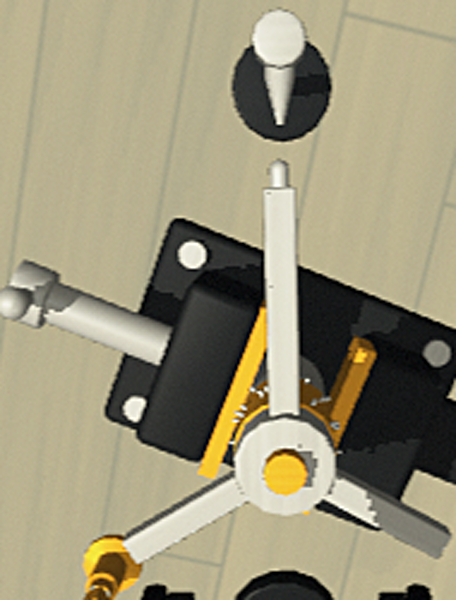

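The long arm now points at the needle: nib (278,161), needle tip (280,124), hub (285,467) in the crop. I'll compute the residual from row-wise centres.

Run:
```python
from h import *
k=cams.calibration("wrist"); im=cams.read_camera("wrist").astype(int)
g=im.min(2); sat=im.max(2)-g
m=((g>150)&(sat<25)).astype(np.uint8)
def cen(r,c0=308,c1=336):
    c=np.flatnonzero(m[r,c0:c1])+c0; return (c.mean(),len(c)) if len(c) else None
A=[];N=[]
for r in range(48,208):
    c=cen(r)
    if c is None: continue
    if 66<=r<=86: N.append((c[0],r,c[1]))
    if 116<=r<=200: A.append((c[0],r,c[1]))
print([(round(a[0],1),a[1],a[2]) for a in A[::8]],[(round(a[0],1),a[1],a[2]) for a in N[::3]])
aw=np.array([ray(k,a[:2],.160)[:2] for a in A]); nw=np.array([ray(k,a[:2],.157)[:2] for a in N])
def fit(w):
    vx,vy,x,y=cv2.fitLine(w.astype(np.float32),cv2.DIST_HUBER,0,1e-4,1e-4).ravel(); 
    if vx<0: vx,vy=-vx,-vy
    return np.array([x,y]),np.array([vx,vy])
(pa,da),(pn,dn)=fit(aw),fit(nw); print("arm",np.degrees(np.arctan2(*da[::-1])),"needle",np.degrees(np.arctan2(*dn[::-1])))
off=lambda q:np.cross(da,q-pa)*1e3
print("needle pts lateral to arm line mm",off(nw).round(1)[::4], "hub lateral",off(H))
print("angle from H to needle",np.degrees(ang(H,nw[-3:].mean(0))))
```

```text
[(np.float64(321.0), 116, 13), (np.float64(321.5), 124, 12), (np.float64(321.0), 132, 13), (np.float64(321.0), 140, 13), (np.float64(321.5), 148, 12), (np.float64(321.5), 156, 12), (np.float64(322.5), 164, 12), (np.float64(322.5), 172, 12), (np.float64(322.0), 180, 13), (np.float64(322.0), 188, 13), (np.float64(321.5), 196, 14)] [(np.float64(320.0), 66, 9), (np.float64(320.0), 69, 9), (np.float64(320.5), 72, 6), (np.float64(320.5), 75, 6), (np.float64(321.0), 78, 5), (np.float64(321.0), 81, 2), (np.float64(321.0), 84, 3)]
arm 13.777516 needle 15.943741
needle pts lateral to arm line mm [-0.1 -0.4 -0.4 -0.7 -0.2 -0.5] hub lateral -0.39779538925982344
angle from H to needle 13.693760244329885<stdin>:20: DeprecationWarning: Arrays of 2-dimensional vectors are deprecated. Use arrays of 3-dimensional vectors instead. (deprecated in NumPy 2.0)
```

The wheel is within about 0.3° of the needle line. Now the clamp.

Run:
```python
from h import *
C=np.array([.5135,-.1315])
def cl(deg,z=.125,r=.05):
    a=np.radians(deg); return [C[0]+r*np.cos(a),C[1]+r*np.sin(a),z],tool(a+np.pi)
p,R=cl(176.4,.25); bot.move_pose(p,R)
bot.move_linear(cl(176.4)[0],speed=.1); f0=np.array(monitor.read_contact_force()); print("down",f0.round(2),monitor.read_time())
d=176.4; 
while d<268:
    d+=7 if d<246 else 1.5
    p,R=cl(d); bot.move_linear(p,R,speed=.06); f=np.linalg.norm(np.array(monitor.read_contact_force())-f0)
    if d>240 or f>4: print(round(d,1),round(f,1))
    if f>9: break
bot.dwell(.2)
p,R=cl(d-9); bot.move_linear(p,R,speed=.06)
bot.move_linear(cl(d-9,.25)[0],speed=.15); print(monitor.read_time())
bot.move_pose([.53,-.01,.33],tool(.22))
k=cams.calibration("wrist"); im=cams.read_camera("wrist"); cv2.imwrite("pics/w3.png",im[:,:,::-1])
print(proj(k,[*C,.137]),monitor.read_time())
```

```text
down [ 0.24  0.19 -0.04] 18.2833
246.4 1.5
247.9 0.9
249.4 0.6
250.9 1.5
252.4 1.1
253.9 0.9
255.4 2.0
256.9 0.8
258.4 2.2
259.9 6.6
261.4 10.3
25.025
[[445.06264749 248.27410572]] 26.3167
```

View pics/w3.png

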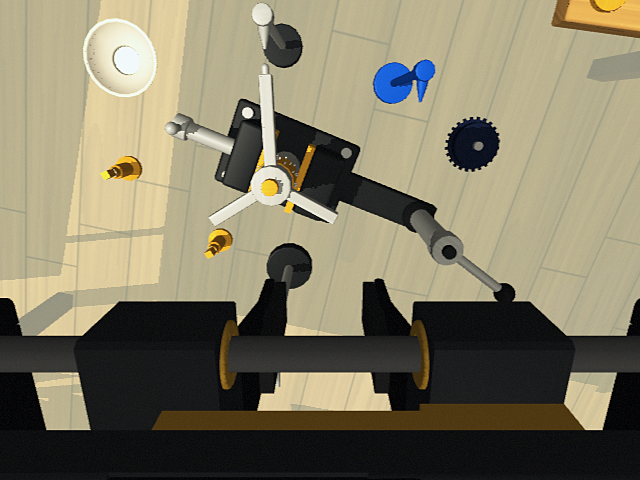

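The clamp met its stop at the predicted angle, with force rising from about 259°. In the picture the lever points away from the wheel, knob at (504,293), and the long arm still points at the needle. I'll check the numbers before handing in.

Run:
```python
from h import *
k=cams.calibration("wrist"); C=np.array([.5135,-.1315])
kn=ray(k,(504,293),.137); print("knob r",np.hypot(*(kn[:2]-C)),"clamp rad",np.radians(np.degrees(ang(C,kn))%360-170.1))
n=ray(k,(264.5,67),.155); a=ray(k,(265.5,80),.16); print("nib",np.degrees(ang(H,n)),np.hypot(*(n[:2]-H)),"arm",np.degrees(ang(H,a)))
s=cams.read_camera("scene"); s=s[100:390,160:420,::-1]; cv2.imwrite("pics/s2.png",cv2.resize(s,None,fx=2,fy=2,interpolation=cv2.INTER_CUBIC))
```

```text
knob r 0.07707363188682444 clamp rad 1.3219234204732238
nib 13.89535027165014 0.09086869675624294 arm 13.302212494600017
```

Clamp reads 1.32 rad, which is at its stop. The wheel is at about 13.6°, on the needle. Handing in.

```bash
python3 -c "
from h import *
print(close_job(),monitor.read_time())"
```

```text
the job is handed in; nothing more can be done
the job is handed in; nothing more can be done
```

The job is handed in: the wheel's long arm points at the smaller grey stand's needle to within about half a degree, the clamp lever was then pushed to its stop (about 1.32 rad measured), and the gripper was clear of everything at the end, 26 s into the 72 s limit.

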